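Click the stirrer's speed dial round to the green dot and start it

TASK

Start the magnetic stirrer at the green speed: with a fingertip, push the dial's pointer round, click by click, until it has clicked into place at the green dot, and then press the blue start button fully down and let it spring back up. Do not pinch or grip the pointer, do not press the button before the pointer is at the green dot, and leave the beaker on the plate and all the other things where they are.

Things in the scene. Friction and masses are not known exactly. Their poses are not given: they have to be found in the camera images.
- stirrer: White magnetic stirrer, fixed. Origin at table height straight below the dial's axis; x points to its back edge (away from the robot at yaw 0), y to its left, z up. It reaches x -130 to +95, y -90 to +255 mm. Deck with dark control panel at z 70 mm; start button at x -98, y 0; round white plate (radius 70 mm, top at z 82 mm) centred at x -17.5, y +172.
- dial (a joint): Dial angle (rad), growing clockwise seen from above. Nine clicks 0.5236 apart, at 0, 0.524 ... 4.189; end stops just beyond. At 2.094 the pointer points along the stirrer's +x, at 0 it is 120 degrees left (anticlockwise) of that. A detent holds each click: leaving it takes 2 to 3 N on the pointer; past half-way it snaps on to the next. Starts at the fourth, fifth or sixth click.
- dial_axis (a point): Point on the dial's axis, 30 mm above the deck. The dial has a round black hub of radius 22 mm, 27 mm tall.
- pointer_tip (a point): Top of the outer end of the dial's pointer, a black upright fin with a white line on top: 12 mm thick, from the hub out to 54 mm from the axis, from 6 to 34 mm above the deck. Push on its flat side, about 38 mm from the axis.
- pointer_aim (a point): The spot on the deck at which the pointer aims, 72 mm from the axis, 3 mm above the deck; it turns with the dial and lies over the dot of the position that is set.
- pointer_left: The half of the fin on its anticlockwise side (6 mm thick). Origin on the dial's axis at deck height; x runs outwards along the pointer, z up.
- pointer_right: The half of the fin on its clockwise side (6 mm thick). Origin on the dial's axis at deck height; x runs outwards along the pointer, z up.
- dot_green: Green dot, a disc 16 mm across and 2 mm thick on the deck, 72 mm from the dial's axis, at the speed to be set. Origin: its centre, underside. The four coloured dots mark the first, second, eighth and ninth click positions, in any order.
- dot_red: Red dot, same size; another speed.
- dot_yellow: Yellow dot, same size; another speed.
- dot_purple: Purple dot, same size; another speed.
- start (a joint): Travel (m) of the blue start button: 0 up, 0.006 fully down. A spring button, moving straight down; fully down takes 5 N, and it springs back when let go.
- start_top (a point): Centre of the top of the blue start button (28 mm across, in a grey housing), when up.
- beaker: Glass beaker, open, 72 mm across, 95 mm tall, loose on the stirrer's plate. Origin: centre of its underside. Leave alone.
- bung: Small red-brown rubber bung, 29 mm across, 26 mm tall, loose on the deck's far right corner. Origin: centre of its underside. Leave alone.
- wash_bottle: White bottle, 64 mm across, 150 mm tall, to the right. Origin: centre of its underside. Leave alone.
- towel_roll: White paper roll standing upright, 110 mm across, 200 mm tall, on the left. Origin: centre of its underside. Leave alone.
- jar: Amber jar with black lid, 60 mm across, 75 mm tall, near right. Origin: centre of its underside. Leave alone.
- pen_blue: Blue pen, 130 mm long, 12 mm thick, lying on the left. Origin: under its middle; x along it. Leave alone.
- pen_pink: Pink pen, 130 mm long, 12 mm thick, lying on the left. Origin: under its middle; x along it. Leave alone.

How it is judged:
By the outcome, as a careful person would: the job done as asked, in the order asked, and still so for the second after the job is handed in, with the robot touching nothing.
It also fails if it takes over 54 s, if anything falls off the work surface, if the arm or the gripper's body presses on something with over 40 N, if the wrist force passes 120 N, or if a joint passes its speed limit or range.

ROBOT

A 7-joint arm with a two-finger parallel gripper is mounted at the origin on the work surface. World frame = base frame: x ahead of the robot, y to its left, z up, the work surface at z = 0. Lengths are in m, angles in rad, forces in N, time in s.
With the tool pointing down it reaches from about 0.425 to 0.95 m from the base axis. Payload 16.7 kg.
Tool frame: the origin (TCP) lies midway between the tips of the shut fingers; the grasp point (between the pads) lies 19 mm behind it; x points along the fingers, z is the direction in which the jaws open and shut, and the axes are right-handed (so a half turn about x gives the same grasp; the last joint's range is limited). The gripper opens to 94 mm and grips with 3 to 60 N. Pads are 16 mm wide; open, the fingers measure 119 mm over their backs; the gripper's body (75 mm by 177 mm) begins 78 mm behind the grasp point.
Start: joints at [1.036, 0.426, 0.074, 1.606, -0.034, 1.111, -0.067], TCP at [0.254, -0.625, 0.205] pointing down, gripper open.
Joint ranges: [-2.85, 2.85], [-0.5, 2.14], [-1.23, 1.37], [0.21, 2.46], [-1.02, 4.16], [0.16, 2.05], [-2.73, 2.73]. Speed limits (rad/s): [1.89, 1.89, 2.39, 2.39, 3.01, 3.01, 3.01].

INTERFACE

Orientations are given as a unit quaternion [x, y, z, w].
In Python, from station import readout, eyes, job_done gives the robot as it stands.
- The arm moves only by the tool apply_moves, never from a script. Its argument "moves" is a list of rows, each an object with "offset": the shift along the world's x, y, z in m, a list of three; "twist": the turn, a rotation vector about the world's x, y, z in rad, a list of three; "grip": the closure, from -1 (fully open) to 1 (shut). A call has 1 to 20 rows; each row shifts and turns the pose as measured when the row begins; what a row does not reach is not made up. A row lasts 1/12 s, in which the tool goes at most 41.7 mm and 7.16 degrees, less where a joint would pass 70% of its speed; a pose out of reach is approached as far as the arm can. A call is refused whole if a number of a shift passes 0.0417 or a number of a turn 0.125, either way. A call with a gripper value outside its range is refused whole. The fingers move at their own pace and stop on an object; the grip force is fixed at half the most. Time passes only in rows, so rows that do not move let the fingers close. It gives the time, the measured TCP pose, the force and the opening at its end, in the units of the state.
- readout.get_state(): the state, without advancing time (a new reading comes with each control period).
- eyes.capture(name): name is "side" or "top"; returns (picture, depth): 400x640x3 uint8, red, green, blue; 400x640 float32, m along the optical axis (not along the pixel's ray), 0 where there is no reading.
- eyes.camera_params(name): a dict with "fx", "fy", "cx", "cy" (pixels), "cam_to_world" (4x4, takes a point from camera to world coordinates). Camera axes: x right, y up, looking along -z (the intrinsics and any distortion apply to the point x, -y, -z); pixel columns grow to the right and rows downward; lengths in m; the calibration is good to about 2 mm. A picture is of the moment at which its call begins. camera_params takes no time and is no camera call.
- job_done(): hands the job in, once; it reports no verdict.
The state is a dict: "time": time; "qpos": joint angles; "qvel": joint speeds; "tau": joint torques, N m; "ee_pos": TCP position; "ee_rot": TCP orientation; "force": force on the tool from outside, world axes, zero at the start; "wrist_torque": the same for the moment, N m; "grip_width": opening from 0.0 (shut) to 1.0 (fully open).
Only numpy, scipy, OpenCV 4.12 (cv2) and the standard library are available. Lean on these libraries where they do the work, as an engineer would, in place of code of your own. Each camera call takes 0.05 s, during which the arm holds its last target.

## Working session

There is one attempt and no reset: what is moved stays moved. The work goes in short steps, Python scripts to look and compute and a tool call to move; the robot and the scene stay as the last step left them, time stands still between calls to the robot, and variables do not carry over. Pictures are saved under pics/ and viewed, and the job is handed in when it is done.

Besides the shell and the picture viewer there is one more tool, called after "Call:" as name(argument=value, ...), one argument or row to a line, values as JSON. apply_moves: Moves the arm, as the interface text tells. Its arguments: {"type":"object","properties":{"moves":{"type":"array","items":{"type":"object","properties":{"offset":{"type":"array","items":{"type":"number"}},"twist":{"type":"array","items":{"type":"number"}},"grip":{"type":"number"}}}}},"required":["moves"]}

```bash
mkdir -p pics; ls; python3 - <<'E'
from station import readout, eyes
import cv2, numpy as np
s=readout.get_state()
print({k:np.round(v,3).tolist() for k,v in s.items()})
for n in("top","side"):
    p,d=eyes.capture(n); np.savez(f"pics/{n}0.npz",p=p,d=d)
    cv2.imwrite(f"pics/{n}0.png",p[:,:,::-1])
    c=eyes.camera_params(n); print(n,{k:np.round(v,4).tolist() for k,v in c.items()})
E
```

```text
pics
{'time': 0.0, 'qpos': [1.035, 0.427, 0.074, 1.607, -0.034, 1.111, -0.067], 'qvel': [0.001, 0.0, 0.002, 0.0, -0.0, 0.001, 0.002], 'tau': [0.0, -93.584, 3.667, -45.421, -0.049, 0.02, 0.0], 'ee_pos': [0.254, -0.625, 0.205], 'ee_rot': [0.395, 0.587, -0.395, 0.586], 'force': [0.361, 0.118, -0.993], 'wrist_torque': [-0.021, 0.048, -0.024], 'grip_width': 1.0}
top {'fx': 388.3949, 'fy': 388.3949, 'cx': 313.3699, 'cy': 207.3236, 'cam_to_world': [[-0.0046, 0.9888, -0.1492, 0.3788], [-1.0, -0.0047, -0.0006, -0.0063], [-0.0012, 0.1492, 0.9888, 1.2398], [0.0, 0.0, 0.0, 1.0]]}
side {'fx': 370.196, 'fy': 370.196, 'cx': 318.0178, 'cy': 200.1415, 'cam_to_world': [[-0.9388, 0.2778, -0.2038, 0.3137], [-0.3443, -0.7364, 0.5824, 0.5839], [0.0117, 0.6169, 0.787, 0.8621], [0.0, 0.0, 0.0, 1.0]]}
```

View pics/top0.png

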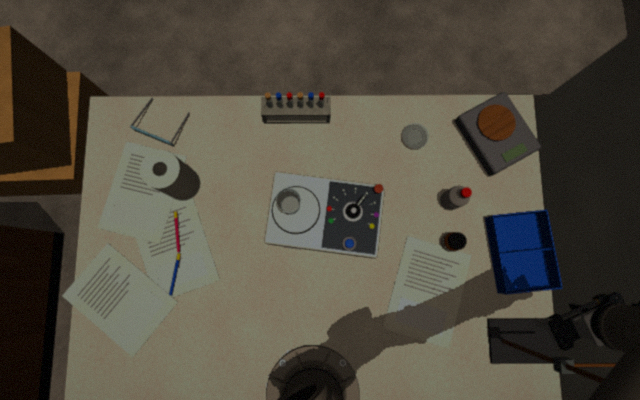

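View pics/side0.png

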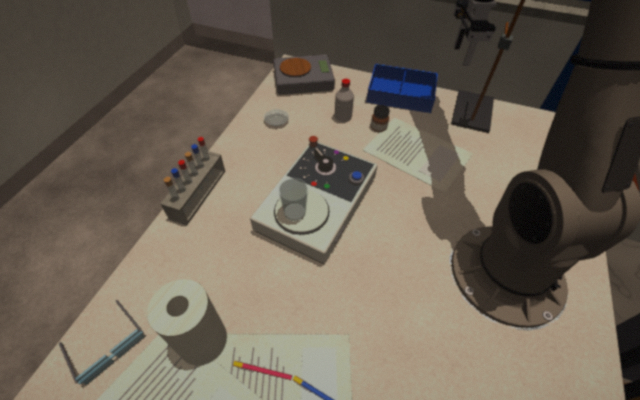

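```bash
cat > h.py <<'E'
import numpy as np, cv2
from station import eyes
def unproj(n,u,v,z=None,depth=None):
    c=eyes.camera_params(n);T=np.array(c["cam_to_world"])
    r=np.array([(u-c["cx"])/c["fx"],-(v-c["cy"])/c["fy"],-1.])
    d=T[:3,:3]@r;o=T[:3,3]
    t=depth if depth is not None else (z-o[2])/d[2]
    return o+t*d
def proj(n,p):
    c=eyes.camera_params(n);T=np.array(c["cam_to_world"])
    q=T[:3,:3].T@(np.array(p)-T[:3,3])
    return c["cx"]+c["fx"]*q[0]/-q[2], c["cy"]-c["fy"]*q[1]/-q[2]
E
python3 - <<'E'
from h import *
for n,(a,b,c,d) in dict(top=(255,160,395,265),side=(245,130,385,265)).items():
    z=np.load(f"pics/{n}0.npz");im=z["p"][b:d,a:c,::-1]
    im=np.clip(im.astype(float)*1.6,0,255).astype(np.uint8)
    cv2.imwrite(f"pics/{n}0z.png",cv2.resize(im,None,fx=5.5 if n=="top" else 4.4,fy=5.5 if n=="top" else 4.4,interpolation=cv2.INTER_CUBIC))
z=np.load("pics/top0.npz");hsv=cv2.cvtColor(z["p"],cv2.COLOR_RGB2HSV)
m=((hsv[...,1]>130)&(hsv[...,2]>60)).astype(np.uint8)
m[:,:320]=0;m[:,390:]=0;m[:170]=0;m[265:]=0
N,l,st,ce=cv2.connectedComponentsWithStats(m)
for i in range(1,N):
    u,v=ce[i];k=l==i
    print(st[i][4],ce[i].round(1),hsv[k].mean(0).round(),unproj("top",u,v,z=.072).round(4), "dep", unproj("top",u,v,depth=np.median(z["d"][k])).round(4))
E
```

```text
63 [378.2 188.1] [  6. 196.  99.] [ 0.6137 -0.2044  0.072 ] dep [ 0.609  -0.2004  0.0954]
25 [329.  208.4] [ 22. 204. 106.] [ 0.5515 -0.053   0.072 ] dep [ 0.5517 -0.053   0.0702]
17 [375.6 214.1] [151. 166.  84.] [ 0.5333 -0.1942  0.072 ] dep [ 0.5334 -0.1943  0.0712]
21 [330.6 220.2] [ 64. 173.  85.] [ 0.5152 -0.0576  0.072 ] dep [ 0.5154 -0.0577  0.0707]
28 [371.5 225.8] [ 29. 206.  99.] [ 0.4978 -0.1808  0.072 ] dep [ 0.4979 -0.181   0.0706]
62 [349.1 243. ] [110. 196. 102.] [ 0.4462 -0.1121  0.072 ] dep [ 0.4451 -0.1104  0.0912]
```

View pics/top0z.png

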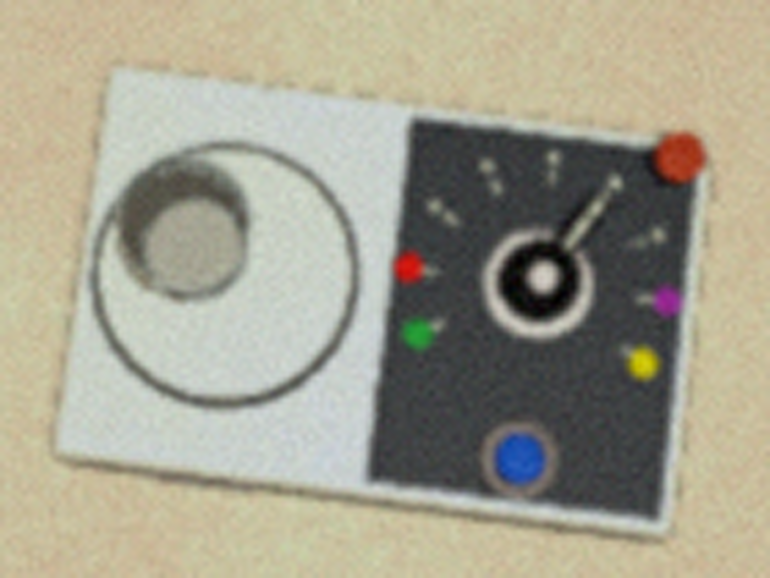

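View pics/side0z.png

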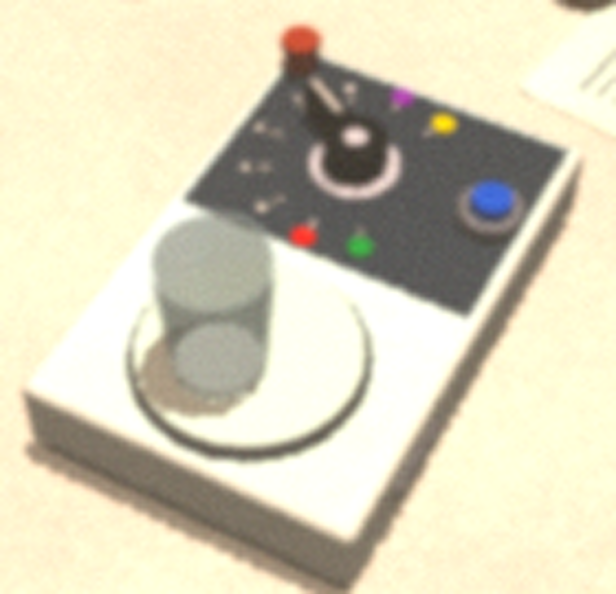

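The zoomed top view shows green at (418,333) as the first click, red (408,268) second, purple (668,300) eighth and yellow (643,363) ninth. The pointer's white line ends at (615,183), one mark to the right of straight ahead, so it is at the sixth click. It needs five clicks anticlockwise.

```bash
python3 - <<'E'
from h import *
from scipy.spatial.transform import Rotation as R
from station import readout
D=dict(g=(330.6,220.2,120),r=(329,208.4,90),p=(375.6,214.1,-90),y=(371.5,225.8,-120))
L=np.array([[.072*np.cos(np.radians(a)),.072*np.sin(np.radians(a))] for *_,a in D.values()])
W=np.array([unproj("top",u,v,z=.072)[:2] for u,v,_ in D.values()])
lc,wc=L.mean(0),W.mean(0);A=L-lc;B=W-wc
yaw=np.arctan2((A[:,0]*B[:,1]-A[:,1]*B[:,0]).sum(),(A*B).sum())
c,s=np.cos(yaw),np.sin(yaw);Rm=np.array([[c,-s],[s,c]])
ax=wc-Rm@lc
print("yaw deg",np.degrees(yaw),"axis",ax,"resid mm",((A@Rm.T-B)*1e3).round(1).tolist())
print("button pred",ax+Rm@[-.098,0],"seen z.085",unproj("top",349.1,243,z=.087))
# pointer: zoom (615,183)->px
u,v=255+615/5.5,160+183/5.5; tip=unproj("top",u,v,z=.104)[:2]-ax
print("tip",tip,np.linalg.norm(tip),"bearing deg",np.degrees(np.arctan2(tip[1],tip[0])-yaw))
hub=unproj("top",255+544/5.5,160+278/5.5,z=.1);print("hub top",hub)
# side cross check of dots
for n,(a,b) in dict(r=(303,237),g=(360,246),p=(402,97),y=(444,123)).items():
    print("side",n,unproj("side",245+a/4.4,130+b/4.4,z=.072).round(4))
print(W.round(4).tolist())
z=np.load("pics/top0.npz");print("bung",unproj("top",378.2,188.1,z=.096))
s=readout.get_state();print(R.from_quat(s["ee_rot"]).as_matrix().round(3))
E
```

```text
yaw deg -7.63207686412075 axis [ 0.54232089 -0.12379947] resid mm [[-0.4, 0.3], [0.4, 0.7], [-0.6, -1.0], [0.6, -0.0]]
button pred [ 0.44518904 -0.11078396] seen z.085 [ 0.44543055 -0.11089015  0.087     ]
tip [ 0.04934462 -0.0409183 ] 0.06410303057199505 bearing deg -32.03464639177369
hub top [ 0.54055028 -0.12571725  0.1       ]
side r [ 0.5492 -0.0512  0.072 ]
side g [ 0.5127 -0.0569  0.072 ]
side p [ 0.53   -0.1937  0.072 ]
side y [ 0.4955 -0.1802  0.072 ]
[[0.5154, -0.0575], [0.5515, -0.0531], [0.5333, -0.1942], [0.4978, -0.1808]]
bung [ 0.60877862 -0.20036914  0.096     ]
[[-0.     0.927  0.376]
 [ 0.001  0.376 -0.927]
 [-1.    -0.    -0.001]]
```

Call:
apply_moves(
  moves=[
    {"offset":[0.0215,0.0326,0],"twist":[0,0,-0.0743],"grip":1},
    {"offset":[0.0215,0.0326,0],"twist":[0,0,-0.0743],"grip":1},
    {"offset":[0.0215,0.0326,0],"twist":[0,0,-0.0743],"grip":1},
    {"offset":[0.0215,0.0326,0],"twist":[0,0,-0.0743],"grip":1},
    {"offset":[0.0215,0.0326,0],"twist":[0,0,-0.0743],"grip":1},
    {"offset":[0.0215,0.0326,0],"twist":[0,0,-0.0743],"grip":1},
    {"offset":[0.0215,0.0326,0],"twist":[0,0,-0.0743],"grip":1},
    {"offset":[0.0215,0.0326,0],"twist":[0,0,-0.0743],"grip":1},
    {"offset":[0.0215,0.0326,0],"twist":[0,0,-0.0743],"grip":1},
    {"offset":[0.0215,0.0326,0],"twist":[0,0,-0.0743],"grip":1},
  ],
)

```text
time: 0.93
ee_pos: [0.4652, -0.2898, 0.2012]
ee_rot: [-0.59, -0.392, 0.591, -0.387]
force: [1.0, -1.1, -0.0]
grip_width: 0.328
```

```bash
cat >> h.py <<'E'
from scipy.spatial.transform import Rotation as R
from station import readout
AX=np.array([.5415,-.1235]); YAW=-7.6
def st():
    s=readout.get_state();M=R.from_quat(s["ee_rot"]).as_matrix()
    J=np.degrees(np.arctan2(M[1,2],M[0,2]))
    print("t",round(s["time"],2),"pos",np.round(s["ee_pos"],4),"J",round(J,1),"down",M[:,0].round(3),"F",np.round(s["force"],1),"q",np.round(s["qpos"],2),"w",round(s["grip_width"],3))
    return s,M,J
def goal(phi,lat=.0185,r=.038):   # phi world bearing of pointer
    a=np.radians(phi);e=np.array([np.cos(a),np.sin(a)]);n=np.array([e[1],-e[0]])
    return AX+r*e+lat*n, phi-90
def rel(phi,z,lat=.0185,r=.038):
    s,M,J=st();g,j=goal(phi,lat,r)
    # turn that sets tool x to down and jaw to j
    jr=np.radians(j);zc=np.array([np.cos(jr),np.sin(jr),0]);xc=np.array([0,0,-1.])
    G=np.c_[xc,np.cross(zc,xc),zc]
    print("move",np.round(np.r_[g,z]-s["ee_pos"],4),"twist",R.from_matrix(G@M.T).as_rotvec().round(4))
E
python3 -c "
from h import *
rel(-37.6,.15,lat=.027)"
```

```text
t 0.93 pos [ 0.4652 -0.2898  0.2012] J -113.2 down [-0.005  0.005 -1.   ] F [ 1.  -1.1 -0. ] q [ 0.42  0.23  0.02  1.89 -0.01  1.03 -1.53] w 0.328
move [ 0.0899  0.1217 -0.0512] twist [-0.006  -0.0044 -0.2521]
```

Call:
apply_moves(
  moves=[
    {"offset":[0.018,0.0245,-0.004],"twist":[0,0,-0.05],"grip":1},
    {"offset":[0.018,0.0245,-0.004],"twist":[0,0,-0.05],"grip":1},
    {"offset":[0.018,0.0245,-0.004],"twist":[-0.003,-0.002,-0.05],"grip":1},
    {"offset":[0.018,0.0245,-0.004],"twist":[-0.003,-0.002,-0.05],"grip":1},
    {"offset":[0.018,0.0245,-0.014],"twist":[0,0,-0.05],"grip":1},
    {"offset":[0,0,0],"twist":[0,0,0],"grip":1},
  ],
)

```text
time: 1.43
ee_pos: [0.5621, -0.1513, 0.1698]
ee_rot: [0.636, 0.311, -0.635, 0.31]
force: [-1.3, 1.8, -0.3]
grip_width: 0.004
```

```bash
python3 -c "
from h import *
rel(-37.6,.086,lat=.027)
for n,(a,b,c,d) in dict(top=(255,160,395,265),side=(245,110,385,245)).items():
    p,dd=eyes.capture(n)
    im=np.clip(p[b:d,a:c,::-1].astype(float)*1.8,0,255).astype(np.uint8)
    cv2.imwrite(f'pics/{n}1.png',cv2.resize(im,None,fx=4.4,fy=4.4,interpolation=cv2.INTER_CUBIC))
"
```

```text
t 1.43 pos [ 0.5621 -0.1513  0.1698] J -128.0 down [ 0.001  0.002 -1.   ] F [-1.3  1.8 -0.3] q [ 0.17  0.31 -0.02  1.85  0.01  0.98 -2.09] w 0.004
move [-0.0069 -0.0168 -0.0838] twist [-0.0023  0.0012  0.0066]
```

View pics/side1.png

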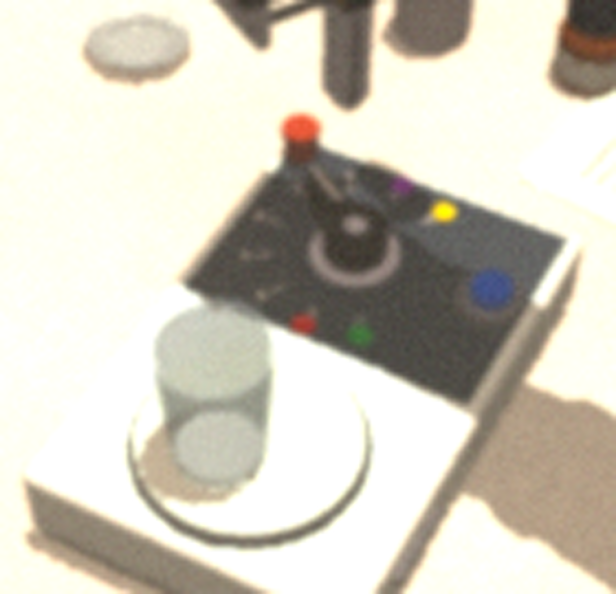

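The side view shows the shut fingers, tip at (348,105), above and behind the pointer. Nothing in the scene has moved. I'll correct xy, then lower.

Call:
apply_moves(
  moves=[
    {"offset":[-0.007,-0.017,0],"twist":[0,0,0.006],"grip":1},
    {"offset":[0,0,0],"twist":[0,0,0],"grip":1},
    {"offset":[0,0,-0.02],"twist":[0,0,0],"grip":1},
    {"offset":[0,0,-0.015],"twist":[0,0,0],"grip":1},
    {"offset":[0,0,0],"twist":[0,0,0],"grip":1},
  ],
)

```text
time: 1.95
ee_pos: [0.5506, -0.1801, 0.1374]
ee_rot: [0.636, 0.31, -0.634, 0.312]
force: [-0.4, -0.1, -0.6]
grip_width: 0.004
```

```bash
python3 -c "
from h import *
rel(-37.6,.086,lat=.027)"
```

```text
t 1.95 pos [ 0.5506 -0.1801  0.1374] J -127.8 down [ 0.003 -0.002 -1.   ] F [-0.4 -0.1 -0.6] q [ 0.21  0.34 -0.01  1.89  0.01  0.9  -2.03] w 0.004
move [ 0.0045  0.012  -0.0514] twist [0.0023 0.0031 0.0038]
```

Call:
apply_moves(
  moves=[
    {"offset":[0.002,0.006,-0.012],"twist":[0,0,0],"grip":1},
    {"offset":[0.002,0.004,-0.012],"twist":[0,0,0],"grip":1},
    {"offset":[0,0,-0.012],"twist":[0,0,0],"grip":1},
    {"offset":[0,0,-0.008],"twist":[0,0,0],"grip":1},
    {"offset":[0,0,0],"twist":[0,0,0],"grip":1},
    {"offset":[0,0,0],"twist":[0,0,0],"grip":1},
  ],
)

```text
time: 2.45
ee_pos: [0.5534, -0.1745, 0.0931]
ee_rot: [0.636, 0.308, -0.635, 0.311]
force: [0.5, -0.1, 0.3]
grip_width: 0.002
```

```bash
python3 -c "
from h import *
rel(-37.6,.086,lat=.027)
for p in range(-38,116,10):
  print(p,goal(p)[0].round(4))
"
```

```text
t 2.45 pos [ 0.5534 -0.1745  0.0931] J -128.1 down [ 0.004 -0.004 -1.   ] F [ 0.5 -0.1  0.3] q [ 0.2   0.4  -0.01  1.92  0.01  0.82 -2.05] w 0.002
move [ 0.0017  0.0064 -0.0071] twist [0.0039 0.0038 0.0083]
-38 [ 0.5601 -0.1615]
-28 [ 0.5664 -0.1577]
-18 [ 0.5719 -0.1528]
-8 [ 0.5766 -0.1471]
2 [ 0.5801 -0.1407]
12 [ 0.5825 -0.1337]
22 [ 0.5837 -0.1264]
32 [ 0.5835 -0.1191]
42 [ 0.5821 -0.1118]
52 [ 0.5795 -0.1049]
62 [ 0.5757 -0.0986]
72 [ 0.5708 -0.0931]
82 [ 0.5651 -0.0884]
92 [ 0.5587 -0.0849]
102 [ 0.5517 -0.0825]
112 [ 0.5444 -0.0813]
```

Call:
apply_moves(
  moves=[
    {"offset":[0.002,0.004,-0.004],"twist":[0.002,0.002,0.004],"grip":1},
    {"offset":[0.002,0.004,-0.003],"twist":[0.002,0.002,0.004],"grip":1},
    {"offset":[0.002,0.004,0],"twist":[0,0,0],"grip":1},
    {"offset":[0.003,0.002,0],"twist":[0,0,0.087],"grip":1},
    {"offset":[0.003,0.002,0],"twist":[0,0,0.087],"grip":1},
    {"offset":[0.003,0.0025,0],"twist":[0,0,0.087],"grip":1},
  ],
)

```text
time: 2.95
ee_pos: [0.5701, -0.1552, 0.087]
ee_rot: [0.587, 0.393, -0.587, 0.394]
force: [-0.6, 0.1, -0.7]
grip_width: 0.006
```

```bash
python3 -c "
from h import *
rel(-22,.086)"
```

```text
t 2.95 pos [ 0.5701 -0.1552  0.087 ] J -112.3 down [ 0.001 -0.001 -1.   ] F [-0.6  0.1 -0.7] q [ 0.22  0.42 -0.08  1.9   0.05  0.82 -1.84] w 0.006
move [-0.0003  0.0003 -0.001 ] twist [0.0007 0.0008 0.0053]
```

Call:
apply_moves(
  moves=[
    {"offset":[0.0026,0.0026,-0.0005],"twist":[0,0,0.085],"grip":1},
    {"offset":[0.0025,0.0028,-0.0005],"twist":[0,0,0.085],"grip":1},
    {"offset":[0.0022,0.003,0],"twist":[0,0,0.085],"grip":1},
    {"offset":[0,0,0],"twist":[0,0,0],"grip":1},
  ],
)

```text
time: 3.28
ee_pos: [0.5793, -0.1446, 0.0868]
ee_rot: [0.528, 0.47, -0.527, 0.471]
force: [-1.3, -1.2, -1.3]
grip_width: 0.007
```

```bash
cat > look.py <<'E'
from h import *
import sys
k=sys.argv[1];rel(float(sys.argv[2]),.086)
o=[]
for n,(a,b,c,d) in dict(top=(305,165,395,265),side=(295,120,385,220)).items():
    p,dd=eyes.capture(n)
    im=np.clip(p[b:d,a:c,::-1].astype(float)*2,0,255).astype(np.uint8)
    o.append(cv2.resize(im,None,fx=4.4,fy=4.4,interpolation=cv2.INTER_CUBIC))
cv2.imwrite(f'pics/l{k}.png',np.hstack(o))
E
python3 look.py 2 -7
```

```text
t 3.28 pos [ 0.5793 -0.1446  0.0868] J -96.5 down [ 0.002 -0.001 -1.   ] F [-1.3 -1.2 -1.3] q [ 0.25  0.43 -0.15  1.88  0.08  0.83 -1.62] w 0.007
move [-0.0023 -0.0019 -0.0008] twist [ 0.0006  0.0018 -0.0079]
```

View pics/l2.png

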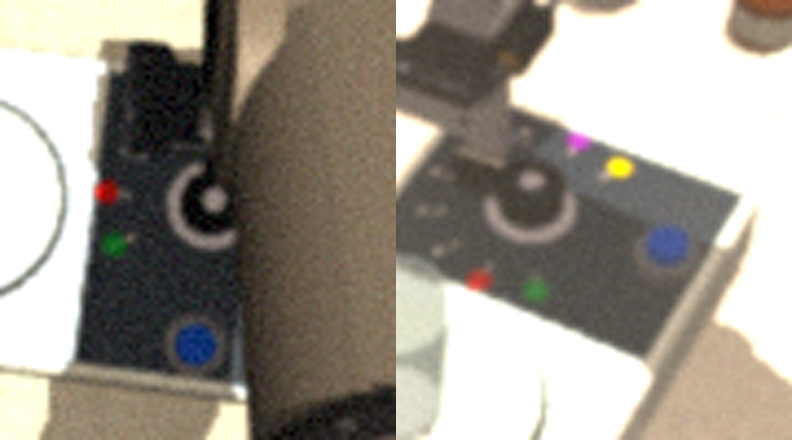

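The side view shows the finger against the fin, which now points to about the fifth click at (465,170). I'll carry on round the arc.

Call:
apply_moves(
  moves=[
    {"offset":[0.0008,0.0036,-0.0005],"twist":[0,0,0.085],"grip":1},
    {"offset":[0.001,0.0036,0],"twist":[0,0,0.085],"grip":1},
    {"offset":[0.001,0.0036,0],"twist":[0,0,0.085],"grip":1},
    {"offset":[0.0006,0.0036,0],"twist":[0,0,0.085],"grip":1},
    {"offset":[0.0004,0.0036,0],"twist":[0,0,0.085],"grip":1},
  ],
)

```text
time: 3.8
ee_pos: [0.584, -0.1286, 0.0875]
ee_rot: [0.421, 0.567, -0.419, 0.57]
force: [0.2, 1.2, 0.4]
grip_width: 0.005
```

```bash
python3 look.py 3 22
```

```text
t 3.8 pos [ 0.584  -0.1286  0.0875] J -73.0 down [ 0.006 -0.001 -1.   ] F [0.2 1.2 0.4] q [ 0.3   0.44 -0.24  1.88  0.14  0.83 -1.29] w 0.005
move [-0.0004  0.0022 -0.0015] twist [0.0008 0.0058 0.0866]
```

View pics/l3.png

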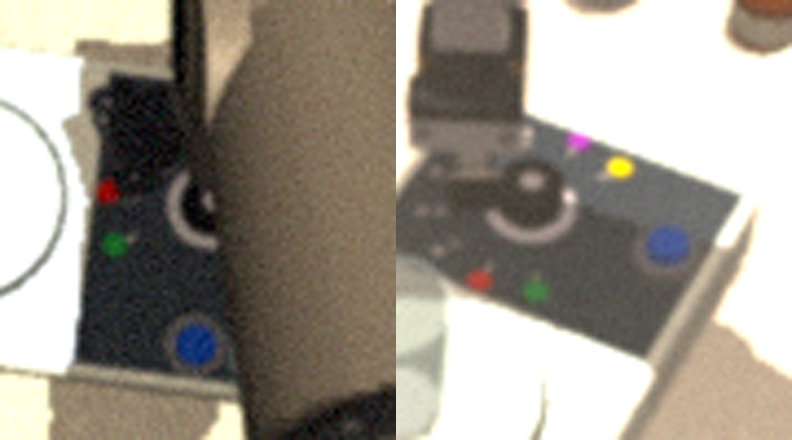

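The fin has advanced to about the fourth click in the side view, near (465,190), with the finger behind it.

Call:
apply_moves(
  moves=[
    {"offset":[-0.0002,0.0036,-0.001],"twist":[0,0.004,0.087],"grip":1},
    {"offset":[-0.0001,0.0037,-0.0005],"twist":[0,0,0.087],"grip":1},
    {"offset":[-0.0005,0.0037,0],"twist":[0,0,0.087],"grip":1},
    {"offset":[-0.0007,0.0037,0],"twist":[0,0,0.087],"grip":1},
    {"offset":[-0.0012,0.0036,0],"twist":[0,0,0.087],"grip":1},
    {"offset":[-0.0014,0.0034,0],"twist":[0,0,0.087],"grip":1},
  ],
)

```text
time: 4.4
ee_pos: [0.5813, -0.1093, 0.0872]
ee_rot: [0.266, 0.653, -0.265, 0.657]
force: [0.4, 0.6, -0.2]
grip_width: 0.006
```

```bash
python3 look.py 4 50
```

```text
t 4.4 pos [ 0.5813 -0.1093  0.0872] J -44.2 down [ 0.006 -0.001 -1.   ] F [ 0.4  0.6 -0.2] q [ 0.36  0.44 -0.36  1.89  0.2   0.84 -0.87] w 0.006
move [-0.0012  0.003  -0.0012] twist [0.0008 0.0057 0.0727]
```

View pics/l4.png

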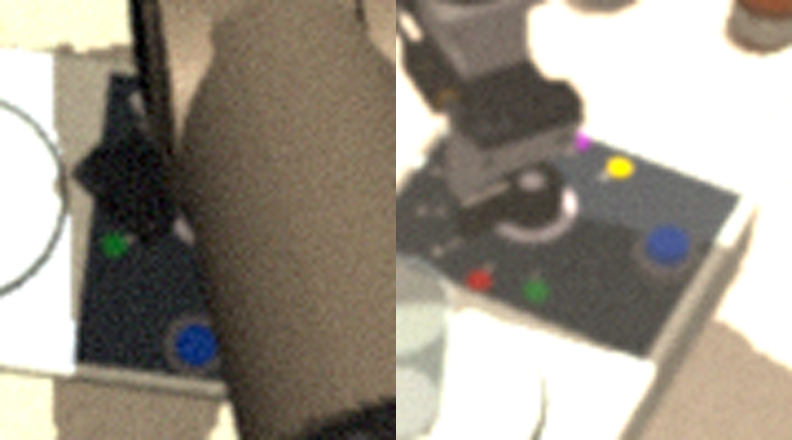

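The fin now points at about the third click, near (465,218) in the side view. I'll continue.

Call:
apply_moves(
  moves=[
    {"offset":[-0.0014,0.0034,-0.001],"twist":[0,0.004,0.087],"grip":1},
    {"offset":[-0.0018,0.0032,0],"twist":[0,0,0.087],"grip":1},
    {"offset":[-0.002,0.0031,0],"twist":[0,0,0.087],"grip":1},
    {"offset":[-0.0023,0.003,0],"twist":[0,0,0.087],"grip":1},
    {"offset":[-0.0024,0.0028,0],"twist":[0,0,0.087],"grip":1},
    {"offset":[-0.0026,0.0026,0],"twist":[0,0,0.087],"grip":1},
  ],
)

```text
time: 5.0
ee_pos: [0.5702, -0.0933, 0.0867]
ee_rot: [0.098, 0.699, -0.097, 0.702]
force: [-1.6, -0.1, 0.4]
grip_width: 0.008
```

```bash
python3 look.py 5 78
```

```text
t 5.0 pos [ 0.5702 -0.0933  0.0867] J -15.9 down [ 0.005 -0.    -1.   ] F [-1.6 -0.1  0.4] q [ 0.43  0.44 -0.48  1.91  0.27  0.84 -0.46] w 0.008
move [-0.0027  0.0031 -0.0007] twist [-0.0001  0.0046  0.0673]
```

View pics/l5.png

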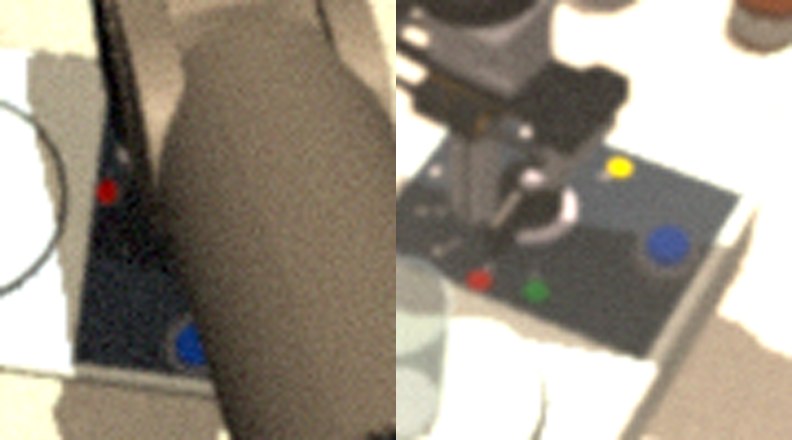

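The white line now runs from (520,200) to (495,240), aiming at red at (480,278), which is the second click. One more click to go.

Call:
apply_moves(
  moves=[
    {"offset":[-0.0027,0.0025,-0.0005],"twist":[0,0.004,0.087],"grip":1},
    {"offset":[-0.0028,0.0022,0],"twist":[0,0,0.087],"grip":1},
    {"offset":[-0.0031,0.002,0],"twist":[0,0,0.087],"grip":1},
    {"offset":[-0.0033,0.0018,0],"twist":[0,0,0.087],"grip":1},
    {"offset":[-0.0034,0.0014,0],"twist":[0,0,0.087],"grip":1},
    {"offset":[-0.0034,0.0012,0],"twist":[0,0,0.087],"grip":1},
    {"offset":[0,0,0],"twist":[0,0,0],"grip":1},
  ],
)

```text
time: 5.68
ee_pos: [0.5527, -0.0843, 0.0863]
ee_rot: [-0.074, 0.703, 0.074, 0.704]
force: [0.1, 0.2, 0.2]
grip_width: 0.003
```

```bash
python3 look.py 6 105
```

```text
t 5.68 pos [ 0.5527 -0.0843  0.0863] J 12.0 down [ 0.002  0.001 -1.   ] F [0.1 0.2 0.2] q [ 0.52  0.44 -0.59  1.95  0.32  0.85 -0.04] w 0.003
move [-0.0032  0.0023 -0.0003] twist [-0.0008  0.0019  0.0521]
```

View pics/l6.png

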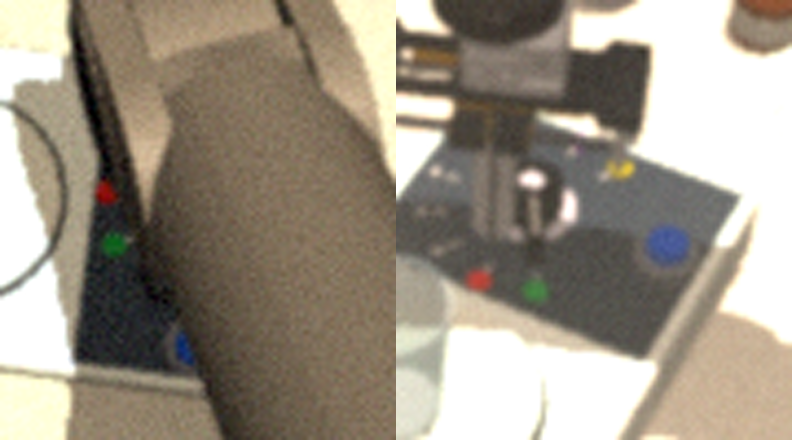

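The fin now aims at green at (535,290), with a gap to the finger and almost no force, so it has snapped into place. I'll back off and lift.

Call:
apply_moves(
  moves=[
    {"offset":[0.006,0.001,0],"twist":[0,0,0],"grip":1},
    {"offset":[0.006,0.001,0],"twist":[0,0,0],"grip":1},
    {"offset":[0,0,0.015],"twist":[0,0,0],"grip":1},
    {"offset":[0,0,0.03],"twist":[0,0,0],"grip":1},
    {"offset":[0,0,0.03],"twist":[0,0,0],"grip":1},
    {"offset":[0,0,0.03],"twist":[0,0,0],"grip":1},
    {"offset":[0.03,-0.02,0.01],"twist":[0,0,0],"grip":1},
    {"offset":[0.03,-0.03,0],"twist":[0,0,0],"grip":1},
    {"offset":[0,0,0],"twist":[0,0,0],"grip":1},
  ],
)

```text
time: 6.53
ee_pos: [0.6319, -0.1326, 0.2085]
ee_rot: [-0.062, 0.703, 0.062, 0.706]
force: [-2.1, -1.6, -2.0]
grip_width: 0.004
```

```bash
python3 look.py 7 112
```

```text
t 6.53 pos [ 0.6319 -0.1326  0.2085] J 10.0 down [ 0.003  0.001 -1.   ] F [-2.1 -1.6 -2. ] q [ 0.55  0.43 -0.59  1.64  0.26  1.14  0.07] w 0.004
move [-0.0875  0.0513 -0.1225] twist [-0.0013  0.0033  0.2086]
```

View pics/l7.png

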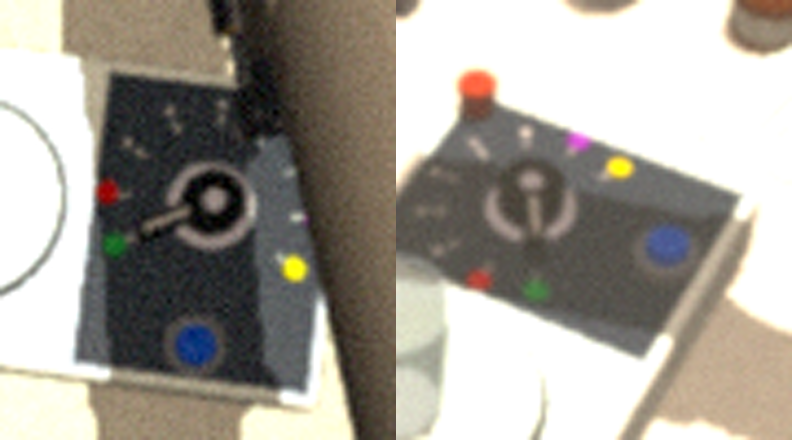

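Pointer rests at the green dot: in the top view its line runs from (213,200) to (140,235) and green is at (115,244). The bung is in place in the side view. Next I'll check the button's height.

```bash
python3 -c "
from h import *
z=np.load('pics/top0.npz')
for v in range(237,250):
    print(v,[int(1000*unproj('top',u,v,depth=z['d'][v,u])[2]) for u in range(340,359)])
z=np.load('pics/side0.npz');h=cv2.cvtColor(z['p'],cv2.COLOR_RGB2HSV);k=(h[...,0]>100)&(h[...,0]<120)&(h[...,1]>130)&(h[...,2]>60);k[:150]=0;k[200:]=0;k[:,:330]=0;k[:,380:]=0
vs,us=np.nonzero(k);print(us.mean(),vs.mean());d=np.median(z['d'][k]);print(unproj('side',us.mean(),vs.mean(),depth=d))
"
```

```text
237 [72, 69, 71, 69, 73, 70, 81, 81, 80, 78, 81, 80, 80, 71, 66, 68, 72, 69, 72]
238 [71, 71, 68, 67, 79, 81, 80, 79, 81, 82, 84, 79, 80, 78, 68, 68, 69, 68, 69]
239 [74, 65, 70, 79, 78, 83, 80, 85, 90, 90, 86, 91, 83, 84, 86, 70, 69, 71, 73]
240 [72, 68, 68, 83, 80, 79, 88, 87, 94, 91, 93, 93, 89, 83, 80, 79, 68, 70, 70]
241 [69, 72, 76, 80, 80, 81, 91, 91, 88, 88, 91, 91, 93, 87, 80, 82, 72, 67, 70]
242 [70, 68, 81, 78, 79, 89, 87, 92, 92, 91, 90, 90, 88, 91, 81, 82, 81, 71, 72]
243 [69, 68, 83, 82, 84, 93, 91, 93, 90, 89, 90, 93, 90, 86, 80, 81, 83, 68, 69]
244 [67, 69, 80, 81, 79, 88, 91, 85, 91, 93, 89, 92, 93, 90, 83, 79, 80, 70, 72]
245 [70, 66, 82, 81, 78, 88, 91, 92, 88, 89, 92, 92, 91, 92, 80, 83, 76, 65, 71]
246 [66, 66, 72, 83, 82, 79, 92, 92, 93, 90, 92, 90, 91, 82, 83, 80, 68, 66, 70]
247 [71, 69, 67, 83, 78, 77, 82, 86, 91, 89, 90, 90, 82, 81, 81, 79, 71, 68, 69]
248 [67, 72, 72, 70, 82, 80, 80, 86, 80, 85, 83, 81, 76, 77, 82, 71, 69, 73, 71]
249 [70, 72, 72, 68, 72, 80, 79, 83, 82, 79, 80, 80, 84, 82, 68, 67, 67, 69, 73]
356.531914893617 174.72340425531914
[ 0.44354588 -0.10956714  0.09120208]
```

Call:
apply_moves(
  moves=[
    {"offset":[-0.03,0.004,0],"twist":[0,0,0],"grip":1},
    {"offset":[-0.035,0.004,0],"twist":[0,0,0],"grip":1},
    {"offset":[-0.035,0.004,-0.01],"twist":[0,0,0],"grip":1},
    {"offset":[-0.035,0.004,-0.015],"twist":[0,0,0],"grip":1},
    {"offset":[-0.025,0.004,-0.015],"twist":[0,0,0],"grip":1},
    {"offset":[-0.01,0.002,-0.01],"twist":[0,0,0],"grip":1},
    {"offset":[0,0,0],"twist":[0,0,0],"grip":1},
    {"offset":[0,0,0],"twist":[0,0,0],"grip":1},
  ],
)

```text
time: 7.3
ee_pos: [0.4487, -0.0983, 0.1526]
ee_rot: [-0.059, 0.706, 0.063, 0.703]
force: [-0.0, 0.8, 0.7]
grip_width: 0.009
```

```bash
python3 -c "
from h import *
s,M,J=st();print(np.array([.4448,-.1105,.1])-s['ee_pos'])"
```

```text
t 7.3 pos [ 0.4487 -0.0983  0.1526] J 9.8 down [-0.004  0.005 -1.   ] F [-0.   0.8  0.7] q [ 0.67  0.19 -0.65  2.09  0.14  0.9   0.12] w 0.009
[-0.00391226 -0.01221117 -0.05257944]
```

Call:
apply_moves(
  moves=[
    {"offset":[-0.002,-0.006,-0.01],"twist":[-0.004,-0.004,0],"grip":1},
    {"offset":[-0.002,-0.005,-0.012],"twist":[0,0,0],"grip":1},
    {"offset":[0,0,-0.012],"twist":[0,0,0],"grip":1},
    {"offset":[0,0,-0.008],"twist":[0,0,0],"grip":1},
    {"offset":[0,0,0],"twist":[0,0,0],"grip":1},
    {"offset":[0,0,0],"twist":[0,0,0],"grip":1},
  ],
)

```text
time: 7.8
ee_pos: [0.4497, -0.1086, 0.1099]
ee_rot: [-0.059, 0.703, 0.061, 0.706]
force: [-0.0, -0.6, 0.1]
grip_width: 0.005
```

```bash
python3 -c "
from h import *
s,M,J=st();print(np.array([.4448,-.1105,.093])-s['ee_pos'])"; python3 look.py 8 112
```

```text
t 7.8 pos [ 0.4497 -0.1086  0.1099] J 9.8 down [ 0.004  0.003 -1.   ] F [-0.  -0.6  0.1] q [ 0.66  0.26 -0.63  2.13  0.2   0.81  0.08] w 0.005
[-0.00487186 -0.00193181 -0.01694466]
t 7.8 pos [ 0.4497 -0.1086  0.1099] J 9.8 down [ 0.004  0.003 -1.   ] F [-0.  -0.6  0.1] q [ 0.66  0.26 -0.63  2.13  0.2   0.81  0.08] w 0.005
move [ 0.0947  0.0272 -0.0239] twist [-0.0032  0.0036  0.2135]
```

View pics/l8.png

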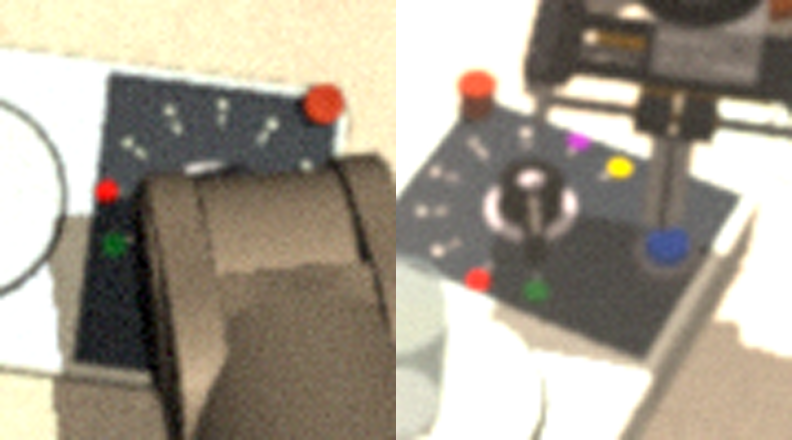

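The fingertip at (668,228) is above the button at (668,243), and the pointer is still at green. I'll align and come closer.

Call:
apply_moves(
  moves=[
    {"offset":[-0.003,-0.001,-0.004],"twist":[0,0.003,0],"grip":1},
    {"offset":[-0.002,-0.001,-0.004],"twist":[0,0,0],"grip":1},
    {"offset":[0,0,0],"twist":[0,0,0],"grip":1},
    {"offset":[0,0,0],"twist":[0,0,0],"grip":1},
  ],
)

```text
time: 8.23
ee_pos: [0.4451, -0.111, 0.1028]
ee_rot: [-0.06, 0.703, 0.061, 0.706]
force: [-0.9, -0.3, -0.4]
grip_width: 0.004
```

Call:
apply_moves(
  moves=[
    {"offset":[0,0,-0.003],"twist":[0,0,0],"grip":1},
    {"offset":[0,0,-0.003],"twist":[0,0,0],"grip":1},
    {"offset":[0,0,0],"twist":[0,0,0],"grip":1},
  ],
)

```text
time: 8.48
ee_pos: [0.4452, -0.1112, 0.0966]
ee_rot: [-0.06, 0.703, 0.06, 0.706]
force: [0.0, 1.0, -0.4]
grip_width: 0.001
```

Aligned. Now I'll press in small steps and watch the force.

Call:
apply_moves(
  moves=[
    {"offset":[0,0,-0.003],"twist":[0,0,0],"grip":1},
    {"offset":[0,0,-0.003],"twist":[0,0,0],"grip":1},
    {"offset":[0,0,-0.002],"twist":[0,0,0],"grip":1},
  ],
)

```text
time: 8.73
ee_pos: [0.4455, -0.1112, 0.0882]
ee_rot: [-0.06, 0.703, 0.06, 0.706]
force: [-0.4, 0.4, 3.5]
grip_width: 0.002
```

Call:
apply_moves(
  moves=[
    {"offset":[0,0,-0.002],"twist":[0,0,0],"grip":1},
    {"offset":[0,0,-0.002],"twist":[0,0,0],"grip":1},
  ],
)

```text
time: 8.9
ee_pos: [0.4459, -0.1114, 0.0849]
ee_rot: [-0.06, 0.703, 0.06, 0.706]
force: [-21.2, 3.1, 74.0]
grip_width: 0.003
```

It bottomed out with 74 N, under the 120 N wrist limit. Lifting now.

Call:
apply_moves(
  moves=[
    {"offset":[0,0,0.006],"twist":[0,0,0],"grip":1},
    {"offset":[0,0,0.012],"twist":[0,0,0],"grip":1},
    {"offset":[0,0,0.02],"twist":[0,0,0],"grip":1},
    {"offset":[0,0,0.03],"twist":[0,0,0],"grip":1},
    {"offset":[0,0,0.035],"twist":[0,0,0],"grip":1},
    {"offset":[0,0,0.035],"twist":[0,0,0],"grip":1},
    {"offset":[0.01,-0.03,0.01],"twist":[0,0,0],"grip":1},
    {"offset":[0.01,-0.035,0],"twist":[0,0,0],"grip":1},
    {"offset":[0.01,-0.035,0],"twist":[0,0,0],"grip":1},
    {"offset":[0.01,-0.035,0],"twist":[0,0,0],"grip":1},
    {"offset":[0,-0.035,0],"twist":[0,0,0],"grip":1},
    {"offset":[0,-0.035,0],"twist":[0,0,0],"grip":1},
    {"offset":[0,-0.035,0],"twist":[0,0,0],"grip":1},
    {"offset":[0,0,0],"twist":[0,0,0],"grip":1},
    {"offset":[0,0,0],"twist":[0,0,0],"grip":1},
  ],
)

```text
time: 10.15
ee_pos: [0.4853, -0.3619, 0.2394]
ee_rot: [-0.064, 0.703, 0.061, 0.706]
force: [0.3, 0.2, 0.3]
grip_width: 0.007
```

```bash
python3 look.py 9 112; python3 -c "
from h import *
p,d=eyes.capture('top');cv2.imwrite('pics/full9.png',p[:,:,::-1])
print([[int(1000*unproj('top',u,v,depth=d[v,u])[2]) for u in range(346,353)] for v in (242,244)])"
```

```text
t 10.15 pos [ 0.4853 -0.3619  0.2394] J 10.1 down [ 0.005 -0.004 -1.   ] F [0.3 0.2 0.3] q [ 0.93  0.32 -0.49  1.71  0.16  1.15  0.57] w 0.007
move [ 0.0591  0.2806 -0.1534] twist [0.0032 0.0058 0.208 ]
[[94, 91, 93, 88, 92, 89, 92], [88, 92, 89, 89, 94, 91, 90]]
```

View pics/l9.png

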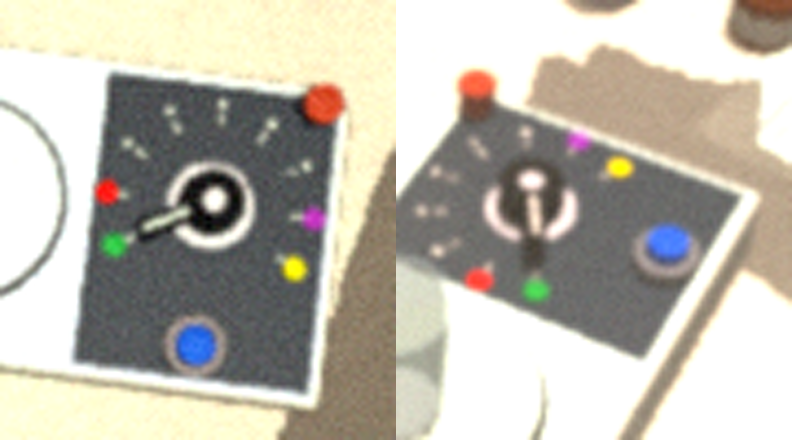

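View pics/full9.png

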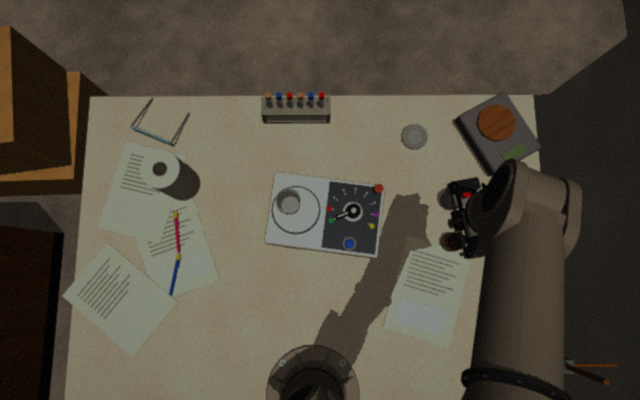

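The pointer rests at the green dot: in the top view it runs from (213,200) to (140,235) and green is at (115,244). The button is back up, its top at about 91 mm as before. Beaker, bung, roll and pens are where they were, and the robot is touching nothing.

```bash
python3 -c "
from station import job_done
print(job_done())"
```

```text
the job is handed in; nothing more can be done
None
```

The stirrer is set to the green speed and the start button has been pressed and released; I've handed the job in, and no verdict was reported.

- **Dial:** with the gripper shut, I pushed the pointer five clicks anticlockwise, from the sixth click to green at the first. It snapped into place by itself. Pictures before and after the button press show it aiming at the green dot.
- **Button:** I pressed it only after the pointer was at green. The fingertip went about 6 mm below the button's rest height and met a hard stop, and the button was back at its starting height of about 91 mm afterwards.
- **Press force:** the last step of the press was harder than I meant. The wrist force read 74 N, against the 5 N needed, before I lifted. That is below the 120 N wrist limit. It is above the 40 N limit for the arm or gripper body, but only the fingertips were on the button.
- **Other things:** the beaker, bung, paper roll and pens looked unmoved in the last pictures. The arm partly hid the wash bottle and jar in the last top view, so I checked those less well; nothing passed near them low down.
- **Time:** about 10 s of the 54 s were used.

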